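# Spread the test bars in the dryer drawer

### The arm

A 6-joint arm with a two-finger parallel gripper is mounted at the origin on a cart in front of the work surface, level with it; the furniture and walls round the work are solid. World frame = base frame: x ahead of the robot, y to its left, z up, the work surface at z = 0. Lengths are in m, angles in rad, forces in N, time in s.
With the tool pointing down it reaches from about 0.425 to 0.95 m from the base axis. Payload 3.5 kg.
Tool frame: the origin (TCP) lies between the finger pads; the fingertips stand 19 mm ahead of it and the grasp point (between the pads) is the TCP; z points along the fingers, y is the line along which they close (so a half turn about z gives the same grasp; the last joint's range is limited). The gripper opens to 85 mm and grips with 20 to 120 N. Pads are 22 mm wide; open, the fingers measure 114 mm over their backs; the gripper's body (76 mm by 85 mm) begins 54 mm behind the grasp point. The pads swing forward as they close: fully open they stand 13 mm farther back than shut.
Start: joints at [0.959, 0.286, 1.577, -0, 1.279, -0.15], TCP at [0.301, 0.604, 0.25] pointing down, gripper open.
Joint ranges: [-2.77, 2.77], [-0.9, 2.22], [0.21, 2.48], [-1.53, 4.67], [0.24, 2.81], [-2.84, 2.84]. Speed limits (rad/s): [2.79, 2.79, 3.14, 3.14, 3.14, 3.14].

### API

Orientations are given as a unit quaternion [x, y, z, w].
In Python, from plant import get_state, cams, ctrl gives the robot as it stands. The module is installed in compiled form; this text tells all that it offers.
- The arm moves only by the tool jog_arm, never from a script. Its argument "deltas" is text: rows parted by semicolons, each of 6 numbers parted by spaces: the shift along the world's x, y, z normalised to -1 to 1, where 1 is 0.02 m, then the turn, a rotation vector about the world's x, y, z normalised to -1 to 1, where 1 is 0.1 rad. In form: x y z ax ay az; .... A call has 1 to 20 rows; each row shifts and turns the commanded pose from where the row before left it; what a row does not reach is not made up. A row lasts 1/8 s, in which the tool goes at most 62.5 mm and 10.7 degrees, less where a joint would pass 70% of its speed; a pose out of reach is approached as far as the arm can. A call with a number of a shift or a turn outside -1 to 1 is refused whole. A call with a gripper value outside its range is refused whole. "gripper" is the opening, from 0 (shut) to 1 (fully open), set as the call begins (left out, the last holds). The fingers move at their own pace and stop on an object; "squeeze" is the grip in N (left out, the last holds). Time passes only in rows, so rows that do not move let the fingers close. It gives the time, the measured TCP pose, the force, the opening and the grip force at its end, in the units of the state.
- get_state(): the state, without advancing time (a new reading comes with each control period).
- cams.read_camera(name): name is "scene" or "top"; returns a dict with "color" (400x640x3 uint8, blue, green, red), "vfov" (degrees; the focal length in pixels is half the picture's height over the tangent of half this angle, whatever the lens; pixels are square), "cx", "cy" (the principal point, pixels), "rvec" (rotation vector, rad) and "tvec" (3), from world to camera coordinates, as OpenCV has them. Camera axes: x right, y down, z forward; pixel columns grow to the right and rows downward; lengths in m; the calibration is good to about 2 mm. A picture is of the moment at which its call begins. There is no depth.
- ctrl.sign_off(): hands the job in; it is judged then, once.
The state is a dict: "time": time; "qpos": joint angles; "dq": joint speeds; "joint_efforts": joint torques, N m; "eef_pos": TCP position; "tcp_rot": TCP orientation; "contact_force": force on the tool from outside, world axes, zero at the start; "wrist_torque": the same for the moment, N m; "opening": opening from 0.0 (shut) to 1.0 (fully open); "finger_force": force on a finger pad.
Only numpy, scipy, OpenCV 4.12 (cv2) and the standard library are available. Lean on these libraries where they do the work, as an engineer would, in place of code of your own. Each camera call takes 0.05 s, during which the arm holds its last target. There are 200 camera calls.

### The job

The four damp clay test bars lie in a heap in the open drawer of the bench dryer. Spread them into one even layer, one bar lying flat about the middle of each quarter of the drawer floor and no two touching, then push the drawer fully home. Leave the conical flask, amber bottle and small beaker where they stand.

Things in the scene. Friction and masses are not known exactly. Their poses are not given: they have to be found in the camera images.
- bar1: fired-clay test bar, a plain terracotta block with rounded edges, 76 x 44 x 38 mm, about 0.25 kg; origin at its centre, x along its 76 mm length, y across its 44 mm width, z up through its 38 mm height as it lies at the start. One of the two at the bottom of the heap.
- bar2: fired-clay test bar, a plain terracotta block with rounded edges, 76 x 44 x 38 mm, about 0.25 kg; origin at its centre, x along its 76 mm length, y across its 44 mm width, z up through its 38 mm height as it lies at the start. The other at the bottom, beside bar1 (on its +y side), about 26 mm between them.
- bar3: fired-clay test bar, a plain terracotta block with rounded edges, 76 x 44 x 38 mm, about 0.25 kg; origin at its centre, x along its 76 mm length, y across its 44 mm width, z up through its 38 mm height as it lies at the start. Lies across the gap on bar1 and bar2, second layer.
- bar4: fired-clay test bar, a plain terracotta block with rounded edges, 76 x 44 x 38 mm, about 0.25 kg; origin at its centre, x along its 76 mm length, y across its 44 mm width, z up through its 38 mm height as it lies at the start. On top of bar3, third layer.
- dryer: white bench dryer, fixed; origin on the bench (z = 0) at the middle of its front plane, x into the unit away from the robot, y to its left, z up. Base 350 mm wide, 265 mm deep, on a plinth, its side walls reaching 110 mm above the bench; back column 22 mm thick at the rear.
- head_edge (a point): middle of the lower front edge of the dryer's fixed blower head, 400 mm above the bench in the front plane. The head (350 wide, 55 high) overhangs the whole base behind this edge. The rear half of the open drawer, with the heap, is under it: reach in with the tool tilted, wrist back towards the robot.
- floor_mid (a point): centre of the drawer's floor, upper face, 78 mm above the bench; moves with the drawer; axes as the dryer's (x to the rear). Floor: x -110 to +110, y -150 to +150 mm; the midlines x = 0 and y = 0 part it into quarters. Rear and side walls rise 22 mm above the floor, 4 mm thick; front panel (x -110 to -122) rises 32 mm.
- front_mid (a point): middle of the drawer's flat outer front face (faces the robot), 91 mm above the bench; the panel is 334 mm wide and spans 72 to 110 mm above the bench; moves with the drawer; axes as the dryer's. When fully home this face is flush with the dryer's front plane, directly below the head's front edge.
- drawer (a joint): the drawer's slide in m: 0 = fully home against its stop, grows as it opens along the dryer's -x, 0.12 = fully open; starts 0.112 to 0.12 open. Friction about 3 N, no spring: it stays where it is left.
- conical_flask: bystander: conical glass flask with a side arm, 83 x 89 x 142 mm high, loose on the bench left of the dryer; origin at the centre of its underside.
- amber_bottle: bystander: small amber bottle, 42 mm across, 93 mm high, loose, left of the dryer; origin at the centre of its underside.
- small_beaker: bystander: small glass beaker, 59 mm across, 72 mm high, loose, right of the dryer; origin at the centre of its underside.
Not all that is in view belongs to the job. What is shaped like the bar1 but green or red is not meant.

How it is judged:
By the outcome, as a careful person would: the job done as asked, in the order asked, and still so for the second after the job is handed in, with the robot touching nothing.
It also fails if it takes over 72 s, if anything falls off the work surface, if the arm or the gripper's body presses on something with over 40 N, if the wrist force passes 120 N, or if a joint passes its speed limit or range.

## Working session

There is one attempt and no reset: what is moved stays moved. The work goes in short steps, Python scripts to look and compute and a tool call to move; the robot and the scene stay as the last step left them, time stands still between calls to the robot, and variables do not carry over. Pictures are saved under pics/ and viewed, at most 12 in all, crops included, and the job is handed in when it is done.

Besides the shell and the picture viewer there is one more tool, called after "Request:" as name(argument=value, ...) on one line, values as JSON. jog_arm: Moves the arm, as the interface text tells. Its arguments: {"type":"object","properties":{"deltas":{"type":"string"},"gripper":{"type":"number"},"squeeze":{"type":"number"}},"required":["deltas"]}

```bash
mkdir -p pics; ls; cat > h.py <<'E'
import numpy as np, cv2
from plant import get_state, cams, ctrl
def cam(n):
    c=cams.read_camera(n); h,w=c["color"].shape[:2]
    f=h/2/np.tan(np.radians(c["vfov"])/2)
    c["K"]=np.array([[f,0,c["cx"]],[0,f,c["cy"]],[0,0,1]]); c["R"]=cv2.Rodrigues(np.array(c["rvec"],float))[0]; c["t"]=np.array(c["tvec"],float).ravel()
    c["o"]=-c["R"].T@c["t"]; return c
def onz(c,px,z):
    p=np.atleast_2d(np.array(px,float)); d=np.c_[p,np.ones(len(p))]@np.linalg.inv(c["K"]).T@c["R"]
    return c["o"]+d*((z-c["o"][2])/d[:,2])[:,None]
def proj(c,P):
    q=np.atleast_2d(P)@c["R"].T+c["t"]; q=q@c["K"].T; return q[:,:2]/q[:,2:]
E
python3 - <<'E'
from h import *
s=get_state(); print(s)
for n in("scene","top"):
    c=cam(n); cv2.imwrite(f"pics/{n}0.png",c["color"]); print(n,c["vfov"],c["o"],c["R"][2])
E
```

```text
pics
{'time': 0.0, 'qpos': array([ 9.58983101e-01,  2.87196521e-01,  1.57818552e+00,  3.00246498e-05,
        1.27859962e+00, -1.49993221e-01]), 'dq': array([-0.00065293,  0.00084137, -0.00033313,  0.00038554, -0.00142169,
        0.00010212]), 'joint_efforts': array([-1.59973642e-03, -4.05983305e+01, -2.92619401e+01, -2.80065660e-04,
        6.01389896e-03,  4.32622983e-06]), 'eef_pos': array([0.30037149, 0.60379814, 0.24892194]), 'tcp_rot': array([ 2.28867531e-01,  9.73456844e-01, -1.10355262e-03, -4.57409453e-04]), 'contact_force': array([ 0.31075894, -0.55641162, -0.30436396]), 'wrist_torque': array([ 0.03097798, -0.00967873,  0.00240103]), 'finger_force': 0.0, 'opening': 1.0008738368370047}
scene 51.11085009787259 [ 0.11562314 -0.8846464   1.16837813] [ 0.33020062  0.59109363 -0.73591839]
top 50.39447125835807 [ 0.23053965 -0.00944179  1.67252069] [ 0.21806376 -0.07762923 -0.97284218]
```

View pics/scene0.png

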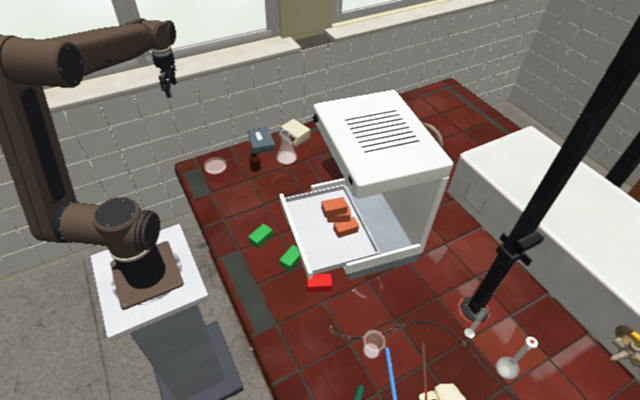

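View pics/top0.png

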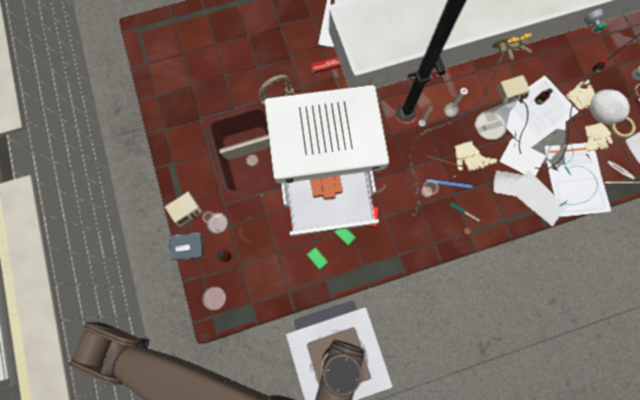

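The scene view shows the heap of three visible terracotta bars at about (335,207), (340,215) and (345,227) in the drawer. The green blocks at (260,235) and (290,257) and the red one at (319,281) lie outside it and are decoys. In the top view the drawer front edge runs from (293,233) to (376,220), and the heap is at about (325,187). I'll enlarge both views to confirm.

```bash
python3 - <<'E'
import cv2
a=cv2.imread("pics/scene0.png")[165:290,270:430]; cv2.imwrite("pics/s0c.png",cv2.resize(a,None,fx=4.8,fy=4.8,interpolation=cv2.INTER_CUBIC))
a=cv2.imread("pics/top0.png")[160:245,275:395]; cv2.imwrite("pics/t0c.png",cv2.resize(a,None,fx=6,fy=6,interpolation=cv2.INTER_CUBIC))
E
```

```text
(no output)
```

View pics/s0c.png

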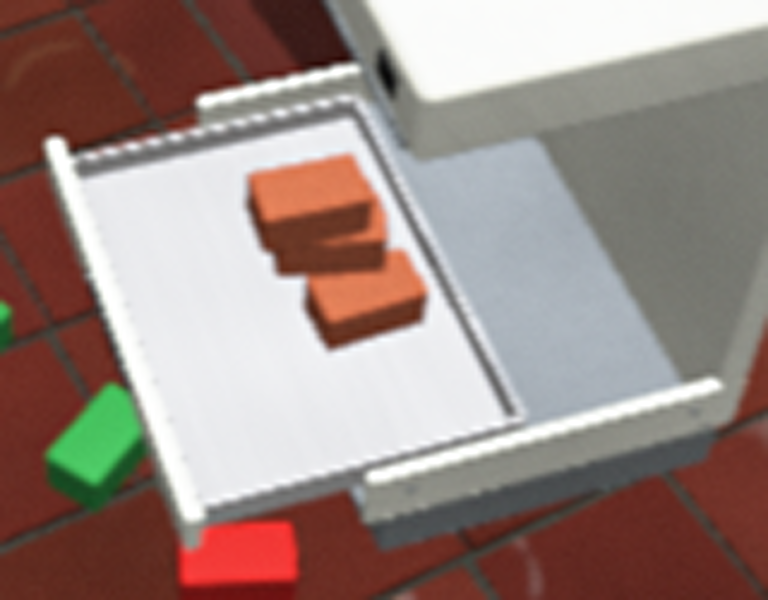

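View pics/t0c.png

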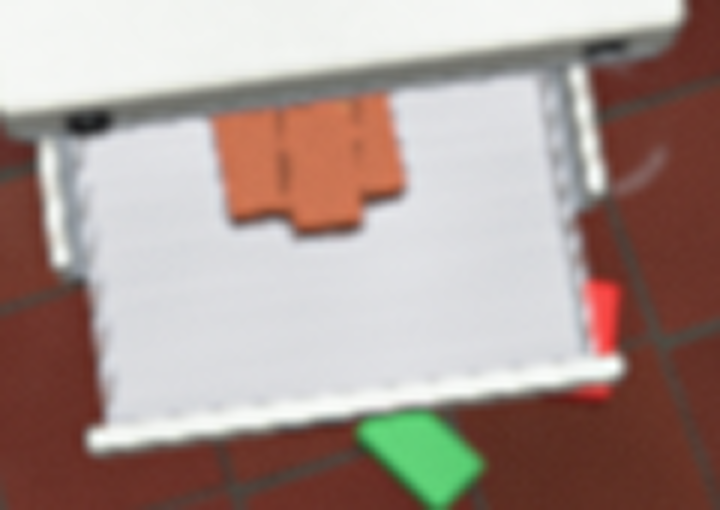

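The crops confirm it. Bar4 is on top (scene crop 310,190), with bar3 just under it (330,255) and bar1 at the near right (365,300). Bar2 is hidden behind in the scene view and sits at the left in the top crop (250,165). All lie roughly along the dryer x. Now the measurements.

```bash
python3 - <<'E'
from h import *
from scipy.optimize import least_squares
S=cam("scene");T=cam("top")
s=lambda L:np.array(L)/4.8+[270,165]-.4
t=lambda L:np.array(L)/6+[275,160]-.4
# panel ends mid-thickness top z .110 ; rear wall inner top corners
print("panel scene",onz(S,s([[57,143],[191,517]]),.110)); print("panel top",onz(T,t([[97,441],[617,368]]),.110))
print("rear wall scene z.1",onz(S,s([[355,100],[520,408]]),.100))
print("side wall fronts scene z.11",onz(S,s([[200,100],[368,478]]),.11))
for n,c,px,z in[("bar4 scene",S,s([[250,178],[355,155],[372,205],[262,222]]),.192),("bar1 scene",S,s([[308,290],[405,250],[427,295],[330,325]]),.116),
 ("bar3 bottom edge",S,s([[280,272],[385,268]]),.116),("bar3 topright",S,s([[385,243],[278,250]]),.154),
 ("bar4 front top",T,t([[293,226],[360,219]]),.192),("bar1 front top",T,t([[362,195],[405,190],[388,95]]),.116),("bar2 front top",T,t([[232,220],[285,213],[214,118]]),.116)]:
  P=onz(c,px,z); print(n,P[:,:2].round(4).tolist())
E
```

```text
panel scene [[ 0.49322946  0.02136292  0.11      ]
 [ 0.43409641 -0.29894182  0.11      ]]
panel top [[ 0.49038417  0.02728836  0.11      ]
 [ 0.4347019  -0.29368257  0.11      ]]
rear wall scene z.1 [[ 0.71145178 -0.03104933  0.1       ]
 [ 0.66465096 -0.31872222  0.1       ]]
side wall fronts scene z.11 [[ 0.60451545  0.01266693  0.11      ]
 [ 0.54518729 -0.32464808  0.11      ]]
bar4 scene [[0.5627, -0.1342], [0.6343, -0.148], [0.6216, -0.1906], [0.5514, -0.1708]]
bar1 scene [[0.5838, -0.1817], [0.6601, -0.1818], [0.6526, -0.2219], [0.582, -0.2139]]
bar3 bottom edge [[0.5747, -0.1596], [0.6396, -0.1891]]
bar3 topright [[0.6318, -0.196], [0.566, -0.169]]
bar4 front top [[0.5645, -0.1235], [0.5563, -0.1629]]
bar1 front top [[0.5874, -0.1769], [0.5822, -0.2037], [0.6445, -0.2132]]
bar2 front top [[0.5971, -0.0941], [0.5912, -0.1272], [0.664, -0.1034]]
```

Request:
jog_arm(deltas="0.6 -1 0 0 0 0.11;0.6 -1 0 0 0 0.11;0.6 -1 0 0 0 0.11;0.6 -1 0 0 0 0.11;0.6 -1 0 0 0 0.11;0.6 -1 0 0 0 0.11;0.6 -1 0 0 0 0.11;0.6 -1 0 0 0 0.11;0.6 -1 0 0 0 0.11;0.6 -1 0 0 0 0.11;0.6 -1 0 0 0 0.11;0.6 -1 0 0 0 0.11;0.6 -1 0 0 0 0.11;0.6 -1 0 0 0 0.11;0.6 -1 0 0 0 0.11;0.6 -1 0 0 0 0.11;0.6 -1 0 0 0 0.11;0.6 -1 0 0 0 0.11;0.6 -1 0 0 0 0.11;0.6 -1 0 0 0 0.11", gripper=1, squeeze=40)

```text
time: 2.7
eef_pos: [0.5409, 0.2036, 0.2501]
tcp_rot: [0.12, 0.993, -0.0, -0.0]
contact_force: [-0.1, 0.9, -0.2]
opening: 1.001
finger_force: 0.0
```

Request:
jog_arm(deltas="0 -1 0 -0.09 -0.37 0;0 -1 0 -0.09 -0.37 0;0 -1 0 -0.09 -0.37 0;0 -1 0 -0.09 -0.37 0;0 -1 0 -0.09 -0.37 0;0 -1 0 -0.09 -0.37 0;0 -1 0 -0.09 -0.37 0;0 -1 0 -0.09 -0.37 0;0 -1 0 -0.09 -0.37 0;0 -1 0 -0.09 -0.37 0;0 -1 0 -0.09 -0.37 0;0 -1 0 -0.09 -0.37 0;0 -1 0 -0.09 -0.37 0;0 -1 0 -0.09 -0.37 0;0 -1 0 -0.09 -0.37 0;0 -1 0 -0.09 -0.37 0;0 -1 0 0 0 0;0 0 0 0 0 0")

```text
time: 4.95
eef_pos: [0.5399, -0.1364, 0.2502]
tcp_rot: [0.116, 0.947, -0.036, 0.298]
contact_force: [0.1, 0.3, 0.2]
opening: 1.0
finger_force: 0.0
```

```bash
cat >> h.py <<'E'
from scipy.spatial.transform import Rotation as Ro
def tool():
    s=get_state(); R=Ro.from_quat(s["tcp_rot"]).as_matrix()
    print("t",s["time"],"p",s["eef_pos"].round(4),"toolz",R[:,2].round(3),"yaw_y",round(float(np.arctan2(-R[0,1],R[1,1])),3),"ytilt",R[2,1].round(3),"open",round(s["opening"],3),"F",s["contact_force"].round(1),s["finger_force"],"q",s["qpos"].round(2))
E
python3 -c "
from h import *
tool(); c=cam('scene'); cv2.imwrite('pics/s1.png',cv2.resize(c['color'][100:300,220:460],None,fx=3,fy=3))"
```

```text
t 4.95 p [ 0.5399 -0.1364  0.2502] toolz [ 0.556 -0.137 -0.82 ] yaw_y -0.243 ytilt 0.002 open 1.0 F [0.1 0.3 0.2] 0.0 q [-0.49 -0.26  2.2   0.25  0.61 -1.98]
```

View pics/s1.png

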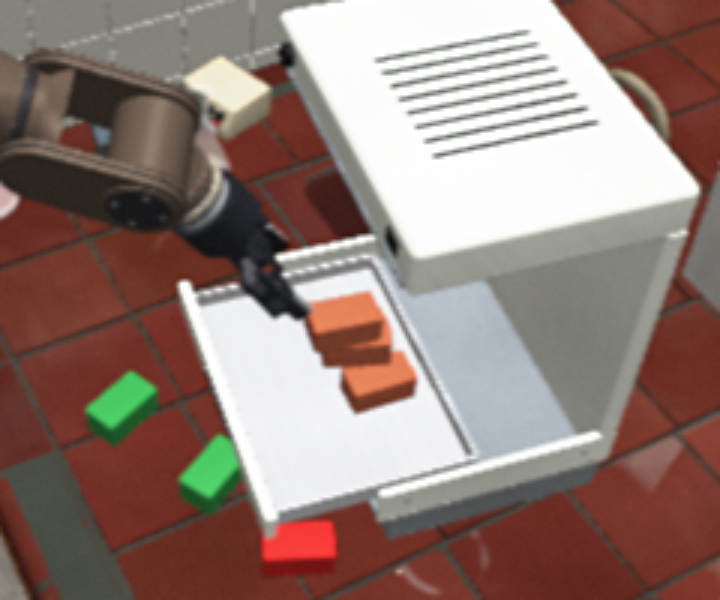

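The tool hangs tilted in front of the heap with the fingertips at about (300,312), and bar4 lies ahead at (345,320). I'll advance and grip.

Request:
jog_arm(deltas="0.55 -0.45 0 0 0 0;0.44 -0.11 -0.69 0 0 0;0.44 -0.11 -0.69 0 0 0;0.44 -0.11 -0.69 0 0 0;0.44 -0.11 -0.69 0 0 0;0.44 -0.11 -0.69 0 0 0;0 0 0 0 0 0")

```text
time: 5.88
eef_pos: [0.5959, -0.1551, 0.1797]
tcp_rot: [0.115, 0.947, -0.035, 0.297]
contact_force: [-1.5, -0.4, -0.3]
opening: 1.003
finger_force: 0.0
```

Request:
jog_arm(deltas="0 0 0 0 0 0;0 0 0 0 0 0;0 0 0 0 0 0;0 0 0 0 0 0;0 0 0 0 0 0", gripper=0.3, squeeze=40)

```text
time: 6.5
eef_pos: [0.5961, -0.1557, 0.1825]
tcp_rot: [0.115, 0.947, -0.035, 0.299]
contact_force: [-2.6, 2.6, 5.5]
opening: 0.504
finger_force: 41.6
```

Request:
jog_arm(deltas="0 0 0.8 0 0 0;-0.2 0 0.7 0 0 0;-0.8 -0.65 -0.1 0 0 0.14;-0.8 -0.65 -0.1 0 0 0.14;-0.8 -0.65 -0.1 0 0 0.14;-0.8 -0.65 -0.1 0 0 0.14;-0.8 -0.65 -0.1 0 0 0.14;0 0 -0.8 0 0 0;0 0 -0.8 0 0 0;0 0 -0.8 0 0 0;0 0 0 0 0 0")

```text
time: 7.88
eef_pos: [0.5108, -0.2189, 0.1502]
tcp_rot: [0.082, 0.951, -0.023, 0.297]
contact_force: [-0.3, -0.3, -2.9]
opening: 0.512
finger_force: 41.1
```

```bash
python3 -c "
from h import *
tool(); c=cam('scene'); t=cam('top'); cv2.imwrite('pics/s2.png',np.vstack([cv2.resize(c['color'][130:290,250:450],None,fx=2,fy=2),cv2.resize(t['color'][140:250,275:395],(400,280))]))"
```

```text
t 7.875 p [ 0.5108 -0.2189  0.1502] toolz [ 0.561 -0.092 -0.823] yaw_y -0.17 ytilt 0.005 open 0.512 F [-0.3 -0.3 -2.9] 41.109872460365295 q [-0.71 -0.1   2.27  0.64  0.53 -2.6 ]
```

View pics/s2.png

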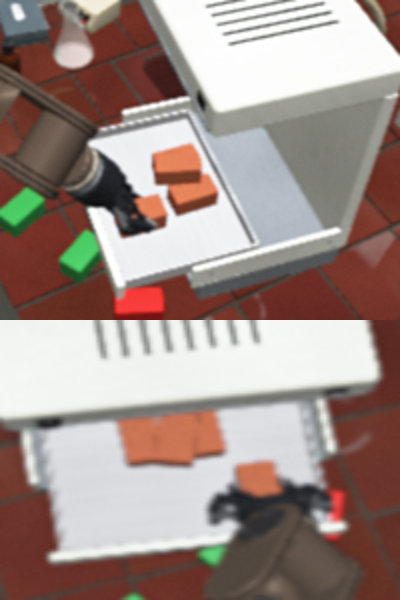

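The picture shows bar4 held over the front right quarter, at (150,212) in the upper part and (257,478) in the lower. Bar3 still lies on the pair. I'll lower it and release.

Request:
jog_arm(deltas="0 -0.1 -0.9 0 0 0;0 0 -0.8 0 0 0;0 0 -0.35 0 0 0;0 0 0 0 0 0")

```text
time: 8.48
eef_pos: [0.5119, -0.2226, 0.1124]
tcp_rot: [0.082, 0.95, -0.025, 0.299]
contact_force: [0.4, 0.8, -1.8]
opening: 0.51
finger_force: 41.2
```

Request:
jog_arm(deltas="0 0 -0.15 0 0 0;0 0 0 0 0 0")

```text
time: 8.72
eef_pos: [0.5119, -0.2229, 0.1098]
tcp_rot: [0.082, 0.95, -0.025, 0.299]
contact_force: [0.2, 0.1, -2.6]
opening: 0.51
finger_force: 41.2
```

Request:
jog_arm(deltas="0 0.1 -0.15 0 0 0;0 0 0 0 0 0")

```text
time: 8.98
eef_pos: [0.5119, -0.2207, 0.1066]
tcp_rot: [0.082, 0.95, -0.025, 0.299]
contact_force: [0.5, -0.8, -1.9]
opening: 0.511
finger_force: 41.2
```

Request:
jog_arm(deltas="0 0 0 0 0 0;0 0 0 0 0 0;0 0 0 0 0 0;0 0 0.7 0 0 0;0 0 1 0 0 0;0 0 1 0 0 0;0 0.2 1 0 0 0;0 1 1 0 0 0;0 1 0.8 0 0 0;0 0.5 0 0 0 0;0 0 0 0 0 0", gripper=0.85)

```text
time: 10.35
eef_pos: [0.5114, -0.166, 0.2155]
tcp_rot: [0.081, 0.951, -0.024, 0.299]
contact_force: [0.2, 0.3, -0.3]
opening: 0.852
finger_force: 0.0
```

```bash
cat > m.py <<'E'
from h import *
F=np.array([.5774,-.156]); u=np.array([.985,-.172]); v=np.array([.172,.985])
tool()
def blobs(tag):
  C={n:cam(n) for n in("scene","top")}; np.save("pics/x.npy",0)
  for n,c in C.items():
    hs=cv2.cvtColor(c["color"],cv2.COLOR_BGR2HSV)
    np.save(f"{n}_{tag}.npy",c["color"])
  a=cv2.resize(C["scene"]["color"][175:280,280:400],None,fx=5,fy=5,interpolation=cv2.INTER_CUBIC)
  cv2.imwrite(f"pics/{tag}_s.png",a)
  b=cv2.resize(C["top"]["color"][165:240,280:390],None,fx=5,fy=5,interpolation=cv2.INTER_CUBIC)
  w=max(a.shape[1],b.shape[1]); pad=lambda i:cv2.copyMakeBorder(i,0,0,0,w-i.shape[1],cv2.BORDER_CONSTANT)
  a,b=pad(a),pad(b); cv2.imwrite(f"pics/{tag}.png",cv2.resize(np.vstack([a,b]),None,fx=.65,fy=.65,interpolation=cv2.INTER_AREA))
E
python3 -c "
from m import *
blobs('k3')"
```

```text
t 10.35 p [ 0.5114 -0.166   0.2155] toolz [ 0.564 -0.095 -0.821] yaw_y -0.17 ytilt 0.002 open 0.852 F [ 0.2  0.3 -0.3] 0.0 q [-0.61 -0.26  2.27  0.44  0.61 -2.31]
```

View pics/k3.png

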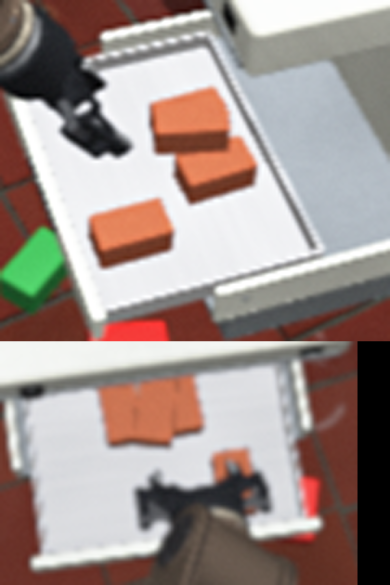

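Bar4 lies flat in the front right quarter at about (130,232). Bar3's near top edge runs from (153,138) to (229,133), and bar1 is at (215,170). The crops measure next.

```bash
cat >> m.py <<'E'
def dr(P): P=P[:,:2]-F; return np.c_[P@u,P@v]
def show(C,n,k,L,z):
  L=np.array(L,float)/3.25+([280,175] if k=="s" else [280,165-341/3.25])-.4
  P=onz(C["scene" if k=="s" else "top"],L,z); d=P[:1]-P[1:]
  print(n,k,"world",P[:,:2].round(3).tolist(),"drawer mm",(1000*dr(P)).round(0).tolist())
E
python3 - <<'E'
from m import *
C={n:cam(n) for n in("scene","top")}
show(C,"bar3 near top","s",[[153,138],[229,133]],.154)
show(C,"bar3 near bottom","s",[[155,153],[229,149]],.116)
show(C,"bar3 far","s",[[150,106],[221,88]],.154)
show(C,"bar3 front","t",[[138,445],[173,441]],.154)
show(C,"bar3 sides at head","t",[[134,382],[172,378]],.154)
show(C,"bar1 top","s",[[176,163],[245,138],[257,170],[187,188]],.116)
show(C,"bar1 front","t",[[173,435],[203,430]],.116)
show(C,"bar2 front","t",[[109,443],[138,441]],.116)
show(C,"bar4","s",[[90,229],[158,200],[173,231],[98,251]],.116)
E
```

```text
t 10.45 p [ 0.5114 -0.1667  0.2152] toolz [ 0.563 -0.095 -0.821] yaw_y -0.171 ytilt 0.002 open 0.85 F [0.2 0.2 0.5] 0.0 q [-0.61 -0.26  2.27  0.44  0.61 -2.31]
bar3 near top s world [[0.563, -0.169], [0.632, -0.197]] drawer mm [[-12.0, -15.0], [61.0, -31.0]]
bar3 near bottom s world [[0.572, -0.16], [0.64, -0.189]] drawer mm [[-5.0, -5.0], [68.0, -22.0]]
bar3 far s world [[0.58, -0.132], [0.655, -0.144]] drawer mm [[-1.0, 24.0], [75.0, 26.0]]
bar3 front t world [[0.577, -0.122], [0.569, -0.162]] drawer mm [[-6.0, 33.0], [-7.0, -7.0]]
bar3 sides at head t world [[0.649, -0.141], [0.64, -0.184]] drawer mm [[68.0, 27.0], [66.0, -16.0]]
bar1 top s world [[0.584, -0.181], [0.662, -0.185], [0.651, -0.225], [0.578, -0.213]] drawer mm [[11.0, -23.0], [88.0, -14.0], [84.0, -55.0], [11.0, -56.0]]
bar1 front t world [[0.585, -0.168], [0.58, -0.203]] drawer mm [[9.0, -10.0], [10.0, -46.0]]
bar2 front t world [[0.598, -0.094], [0.59, -0.127]] drawer mm [[10.0, 65.0], [8.0, 31.0]]
bar4 s world [[0.472, -0.213], [0.546, -0.212], [0.541, -0.251], [0.467, -0.239]] drawer mm [[-94.0, -74.0], [-21.0, -61.0], [-20.0, -100.0], [-95.0, -100.0]]
```

Request:
jog_arm(deltas="0.9 0.4 0 0 0 -0.43;0.9 0.4 0 0 0 -0.43;0.9 0.4 -0.15 0 0 -0.43;0.44 -0.13 -0.66 0 0 0;0.44 -0.13 -0.66 0 0 0;0.44 -0.13 -0.66 0 0 0;0.44 -0.13 -0.66 0 0 0;0.44 -0.13 -0.66 0 0 0;0 0 0 0 0 0", gripper=1)

```text
time: 11.68
eef_pos: [0.6091, -0.156, 0.1452]
tcp_rot: [0.143, 0.944, -0.044, 0.295]
contact_force: [-0.3, -0.7, -0.2]
opening: 0.998
finger_force: 0.0
```

Request:
jog_arm(deltas="0 0 0 0 0 0;0 0 0 0 0 0;0 0 0 0 0 0;0 0 0 0 0 0;0 0 0 0 0 0", gripper=0.3)

```text
time: 12.3
eef_pos: [0.6102, -0.1559, 0.1484]
tcp_rot: [0.143, 0.943, -0.044, 0.298]
contact_force: [-2.6, 1.3, 5.4]
opening: 0.523
finger_force: 40.0
```

Request:
jog_arm(deltas="0 0 0.8 0 0 0;0 0 0.8 0 0 0;-0.74 0.83 0 0 0 0.26;-0.74 0.83 0 0 0 0.26;-0.74 0.83 0 0 0 0.26;-0.74 0.83 0 0 0 0.26;-0.74 0.83 0 0 0 0.26;0 0 -0.9 0 0 0;0 0 -0.9 0 0 0;0 0 -0.8 0 0 0;0 0 -0.4 0 0 0;0 0 0 0 0 0;0 0 0 0 0 0")

```text
time: 13.92
eef_pos: [0.5363, -0.0729, 0.1203]
tcp_rot: [0.081, 0.95, -0.025, 0.3]
contact_force: [-1.3, 0.3, -2.8]
opening: 0.526
finger_force: 39.7
```

Request:
jog_arm(deltas="0 0 -0.3 0 0 0;0 0 -0.15 0 0 0;0 0 0 0 0 0")

```text
time: 14.3
eef_pos: [0.536, -0.0728, 0.1106]
tcp_rot: [0.081, 0.95, -0.025, 0.299]
contact_force: [0.5, -0.1, -1.5]
opening: 0.524
finger_force: 39.8
```

Request:
jog_arm(deltas="0 0 -0.1 0 0 0;0 0 0 0 0 0")

```text
time: 14.55
eef_pos: [0.5374, -0.073, 0.1104]
tcp_rot: [0.081, 0.95, -0.025, 0.301]
contact_force: [0.6, 3.3, 4.2]
opening: 0.523
finger_force: 40.6
```

Request:
jog_arm(deltas="0 0 0 0 0 0;0 0 0 0 0 0;0 0 0 0 0 0;0 0 0.7 0 0 0;0 0 1 0 0 0;0 0 1 0 0 0;0 -0.2 1 0 0 0;0 0 1 0 0 0;0 0 0 0 0 0", gripper=0.85)

```text
time: 15.68
eef_pos: [0.5366, -0.0772, 0.2043]
tcp_rot: [0.081, 0.95, -0.025, 0.301]
contact_force: [0.1, 0.2, 0.7]
opening: 0.85
finger_force: 0.0
```

```bash
python3 -c "
from m import *
blobs('k4')"
```

```text
t 15.675 p [ 0.5366 -0.0772  0.2043] toolz [ 0.567 -0.097 -0.818] yaw_y -0.17 ytilt 0.001 open 0.85 F [0.1 0.2 0.7] 0.0 q [-0.38 -0.24  2.28  0.25  0.51 -1.97]
```

View pics/k4.png

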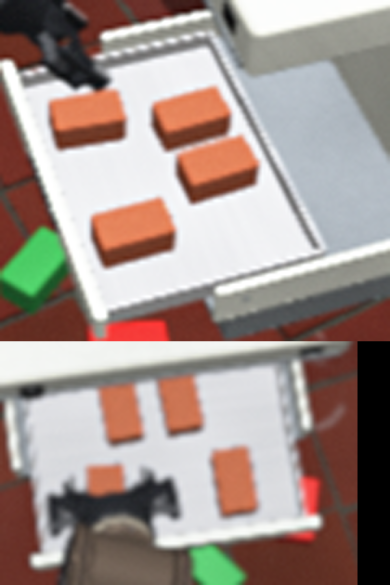

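All four bars now lie on the floor. In the scene part, bar3 is at (88,117), bar2 at (190,115), bar1 at (217,165) and bar4 at (133,232). I'll fit each blob to get poses.

```bash
cat >> m.py <<'E'
def fit(roi={"scene":(175,280,275,400),"top":(165,240,280,390)}):
  for n in("scene","top"):
    c=cam(n); y0,y1,x0,x1=roi[n]; im=cv2.resize(c["color"][y0:y1,x0:x1],None,fx=8,fy=8,interpolation=cv2.INTER_CUBIC)
    hs=cv2.cvtColor(im,cv2.COLOR_BGR2HSV).astype(int); H,S_,V=hs[...,0],hs[...,1],hs[...,2]
    m=((H>3)&(H<16)&(S_>120)&(V>(175 if n=="scene" else 140))).astype(np.uint8)
    for k in cv2.findContours(m,cv2.RETR_EXTERNAL,cv2.CHAIN_APPROX_NONE)[0]:
      if cv2.contourArea(k)<4000: continue
      P=onz(c,(k[:,0]+.5)/8+[x0,y0]-.5,.116); D=(1000*dr(P)).astype(np.float32)
      (a,b),wh,an=cv2.minAreaRect(D)
      print(n,"ctr mm",round(a),round(b),"size",np.round(wh),"ang",round(an,1))
E
python3 -c "
from m import *
fit()"
```

```text
t 15.775 p [ 0.5353 -0.0766  0.2015] toolz [ 0.563 -0.095 -0.821] yaw_y -0.17 ytilt 0.002 open 0.849 F [ 0.9  0.7 -0.7] 0.0 q [-0.38 -0.23  2.28  0.25  0.51 -1.97]
scene ctr mm -54 -81 size [72. 41.] ang 0.6
scene ctr mm 51 -32 size [72. 41.] ang 3.1
scene ctr mm -53 70 size [44. 72.] ang 85.0
scene ctr mm 49 38 size [71. 41.] ang 2.6
top ctr mm -34 75 size [37. 32.] ang 85.5
top ctr mm -55 -72 size [73. 39.] ang 0.4
top ctr mm 45 46 size [64. 37.] ang 2.5
top ctr mm 46 -24 size [62. 38.] ang 2.7
```

Request:
jog_arm(deltas="0.8 -0.67 -0.28 0 0 0.14;0.8 -0.67 -0.28 0 0 0.14;0.8 -0.67 -0.28 0 0 0.14;0.51 -0.07 -0.74 0 0 0;0.51 -0.07 -0.74 0 0 0;0.51 -0.07 -0.74 0 0 0;0.51 -0.07 -0.74 0 0 0;0.51 -0.07 -0.74 0 0 0;0 0 0 0 0 0", gripper=0.68)

```text
time: 17.0
eef_pos: [0.6336, -0.1233, 0.1085]
tcp_rot: [0.062, 0.953, -0.018, 0.297]
contact_force: [-0.1, -0.7, 0.1]
opening: 0.68
finger_force: 0.0
```

Request:
jog_arm(deltas="0 0 0 0 0 0;0 0 0 0 0 0;0 0 0 0 0 0;0 0 0 0 0 0", gripper=0.3)

```text
time: 17.5
eef_pos: [0.6345, -0.1238, 0.1116]
tcp_rot: [0.061, 0.952, -0.018, 0.299]
contact_force: [0.9, -0.2, -0.8]
opening: 0.507
finger_force: 41.6
```

Request:
jog_arm(deltas="0 0 0.7 0 0 0;0.25 0.8 0 0 0 -0.22;0.25 0.8 0 0 0 -0.22;0 0 0 0 0 0;0 0 -0.35 0 0 0;0 0 -0.2 0 0 0;0 0 0 0 0 0")

```text
time: 18.38
eef_pos: [0.6441, -0.0923, 0.1135]
tcp_rot: [0.083, 0.951, -0.025, 0.298]
contact_force: [-0.5, -0.3, -1.2]
opening: 0.509
finger_force: 41.8
```

Request:
jog_arm(deltas="0 0 -0.1 0 0 0;0 0 0 0 0 0")

```text
time: 18.62
eef_pos: [0.6447, -0.0921, 0.1124]
tcp_rot: [0.082, 0.95, -0.025, 0.299]
contact_force: [-1.8, -0.1, -1.9]
opening: 0.504
finger_force: 41.8
```

Request:
jog_arm(deltas="0 0 0 0 0 0;0 0 0 0 0 0;0 0 0 0 0 0;-0.5 0.09 0.74 0 0 0;-0.5 0.09 0.74 0 0 0;-0.5 0.09 0.74 0 0 0;-0.5 0.09 0.74 0 0 0;-0.5 0.09 0.74 0 0 0;-0.19 -0.85 0 0 0 0.08;-0.19 -0.85 0 0 0 0.08;-0.19 -0.85 0 0 0 0.08;-0.19 -0.85 0 0 0 0.08;-0.19 -0.85 0 0 0 0.08;-0.19 -0.85 0 0 0 0.08;0 0 0 0 0 0", gripper=0.75)

```text
time: 20.5
eef_pos: [0.5719, -0.186, 0.1869]
tcp_rot: [0.06, 0.952, -0.018, 0.3]
contact_force: [0.8, 0.3, -0.2]
opening: 0.752
finger_force: 0.0
```

```bash
python3 -c "
from m import *
fit()"
```

```text
t 20.5 p [ 0.5719 -0.186   0.1869] toolz [ 0.568 -0.071 -0.82 ] yaw_y -0.126 ytilt 0.002 open 0.752 F [ 0.8  0.3 -0.2] 0.0 q [-0.58 -0.05  2.15  0.52  0.54 -2.4 ]
scene ctr mm -54 -81 size [72. 41.] ang 0.6
scene ctr mm 51 -33 size [72. 40.] ang 3.4
scene ctr mm -58 70 size [44. 63.] ang 84.8
scene ctr mm 60 68 size [62. 41.] ang 0.4
top ctr mm -54 76 size [36. 73.] ang 85.1
top ctr mm 47 76 size [36. 58.] ang 89.6
top ctr mm 46 -24 size [62. 39.] ang 1.4
```

Request:
jog_arm(deltas="0.5 -0.06 -0.76 0 0 0;0.5 -0.06 -0.76 0 0 0;0.5 -0.06 -0.76 0 0 0;0.5 -0.06 -0.76 0 0 0;0.5 -0.06 -0.7 0 0 0;0 0 0 0 0 0")

```text
time: 21.35
eef_pos: [0.6217, -0.1895, 0.1103]
tcp_rot: [0.059, 0.953, -0.017, 0.298]
contact_force: [0.6, 1.0, -0.9]
opening: 0.75
finger_force: 0.0
```

Request:
jog_arm(deltas="0 0 0 0 0 0;0 0 0 0 0 0;0 0 0 0 0 0;0 0 0 0 0 0", gripper=0.3)

```text
time: 21.85
eef_pos: [0.622, -0.1907, 0.1125]
tcp_rot: [0.059, 0.952, -0.018, 0.3]
contact_force: [-2.8, 2.0, 4.1]
opening: 0.508
finger_force: 42.5
```

Request:
jog_arm(deltas="0 0 0.7 0 0 0;-0.05 -0.8 0 0 0 -0.16;-0.05 -0.8 0 0 0 -0.16;-0.06 -0.75 0 0 0 -0.16;0 0 0 0 0 0;0 0 -0.35 0 0 0;0 0 -0.3 0 0 0;0 0 0 0 0 0")

```text
time: 22.85
eef_pos: [0.619, -0.2375, 0.1126]
tcp_rot: [0.082, 0.95, -0.025, 0.299]
contact_force: [0.5, 0.3, -2.5]
opening: 0.509
finger_force: 41.6
```

Request:
jog_arm(deltas="0 0 -0.1 0 0 0;0 0 0 0 0 0")

```text
time: 23.1
eef_pos: [0.6199, -0.2377, 0.1125]
tcp_rot: [0.082, 0.95, -0.025, 0.3]
contact_force: [0.5, 3.4, 4.9]
opening: 0.503
finger_force: 42.2
```

Request:
jog_arm(deltas="0 0 0 0 0 0;0 0 0 0 0 0;0 0 0 0 0 0;-0.5 0.09 0.74 0 0 0;-0.5 0.09 0.74 0 0 0;-0.5 0.09 0.74 0 0 0;-0.5 0.09 0.74 0 0 0;-0.5 0.09 0.74 0 0 0;0 0 0 0 0 0", gripper=0.85)

```text
time: 24.22
eef_pos: [0.5689, -0.2294, 0.1861]
tcp_rot: [0.082, 0.95, -0.026, 0.3]
contact_force: [0.1, -0.1, 0.0]
opening: 0.852
finger_force: 0.0
```

Request:
jog_arm(deltas="-0.75 0.55 0.1 0.1 0.6 0;-0.75 0.55 0.1 0.1 0.6 0;-0.75 0.55 0.1 0.1 0.6 0;-0.75 0.55 0.1 0.1 0.6 0;-0.75 0.55 0.1 0.1 0.6 0;-0.75 0.55 0.1 0.1 0.6 0;-0.75 0.55 0.1 0.1 0.6 0;-0.75 0.55 0.1 0.1 0.6 0;-0.75 0.45 0.1 0.1 0.6 0;-0.75 0.35 0.1 0.1 0.6 0;0 0 0 0 0 0;0 0 0 0 0 0", gripper=0)

```text
time: 25.72
eef_pos: [0.419, -0.125, 0.2042]
tcp_rot: [0.086, 0.996, -0.001, 0.001]
contact_force: [0.3, -0.2, -0.3]
opening: 0.007
finger_force: 0.0
```

```bash
python3 -c "
from m import *
fit(); blobs('k6')"
```

```text
t 25.725 p [ 0.419  -0.125   0.2042] toolz [ 0.001 -0.002 -1.   ] yaw_y -0.172 ytilt -0.002 open 0.007 F [ 0.3 -0.2 -0.3] 0.0 q [-0.52 -0.22  2.18 -0.    1.18 -1.92]
scene ctr mm -52 -81 size [72. 41.] ang 0.8
scene ctr mm 57 -79 size [71. 41.] ang 0.5
scene ctr mm -51 68 size [41. 72.] ang 84.5
scene ctr mm 57 68 size [41. 71.] ang 89.8
top ctr mm -52 76 size [38. 73.] ang 85.4
top ctr mm -49 -72 size [66. 39.] ang 0.1
top ctr mm 49 76 size [56. 36.] ang 0.1
top ctr mm 49 -70 size [56. 38.] ang 1.0
```

View pics/k6.png

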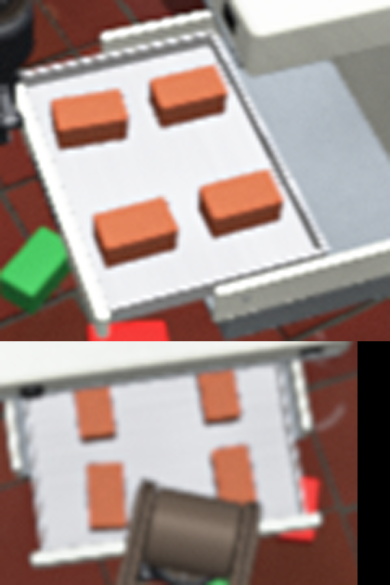

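All four bars are spread, near (±54, ±75) mm in the drawer frame, flat and apart. In the picture they sit at (90,117), (188,95), (135,230) and (240,203). Now I'll push the drawer.

Request:
jog_arm(deltas="0 0 -0.87 0 0 0;0 0 -0.87 0 0 0;0 0 -0.87 0 0 0;0 0 -0.87 0 0 0;0 0 -0.87 0 0 0;0 0 -0.87 0 0 0;0.49 -0.09 0 0 0 0;0.49 -0.09 0 0 0 0;0.25 -0.04 0 0 0 0;0.25 -0.04 0 0 0 0;0.25 -0.04 0 0 0 0;0.25 -0.04 0 0 0 0;0.25 -0.04 0 0 0 0;0.25 -0.04 0 0 0 0;0.25 -0.04 0 0 0 0;0.25 -0.04 0 0 0 0")

```text
time: 27.92
eef_pos: [0.4785, -0.135, 0.1002]
tcp_rot: [0.086, 0.996, -0.001, 0.0]
contact_force: [-2.8, -1.3, 1.4]
opening: -0.003
finger_force: 1.6
```

Request:
jog_arm(deltas="0.25 -0.04 0 -0.07 -0.39 0;0.25 -0.04 0 -0.07 -0.39 0;0.25 -0.04 0 -0.07 -0.39 0;0.25 -0.04 0 -0.07 -0.39 0;0.25 -0.04 0 -0.07 -0.39 0;0.25 -0.04 0 -0.07 -0.39 0;0.25 -0.04 0 -0.07 -0.39 0;0.25 -0.04 0 -0.07 -0.39 0;0.25 -0.04 0 -0.07 -0.39 0;0.25 -0.04 0 -0.07 -0.39 0;0.25 -0.04 0 -0.07 -0.39 0;0.25 -0.04 0 -0.07 -0.39 0")

```text
time: 29.42
eef_pos: [0.5371, -0.1435, 0.0983]
tcp_rot: [0.084, 0.968, -0.022, 0.234]
contact_force: [-2.2, 0.4, -1.9]
opening: -0.001
finger_force: 1.5
```

```bash
python3 -c "
from m import *
blobs('k7')"
```

```text
t 29.425 p [ 0.5371 -0.1435  0.0983] toolz [ 0.449 -0.081 -0.89 ] yaw_y -0.174 ytilt -0.003 open -0.001 F [-2.2  0.4 -1.9] 1.5385388676077127 q [-0.51  0.03  2.23  0.34  0.45 -2.18]
```

View pics/k7.png

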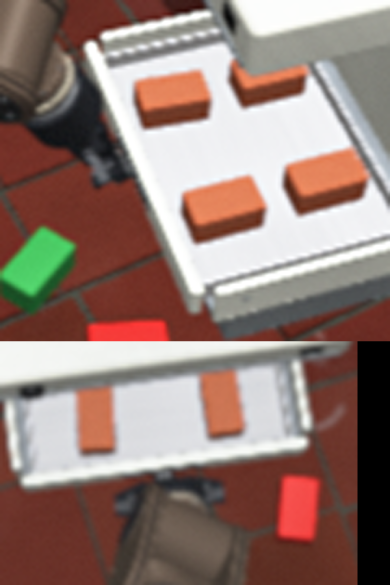

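The bars ride along undisturbed, and the panel is about 2 cm from flush. I'll continue gently.

Request:
jog_arm(deltas="0.25 -0.04 0.05 0 0 0;0.25 -0.04 0 0 0 0;0.25 -0.04 0 0 0 0;0.15 -0.03 0 0 0 0;0 0 0 0 0 0")

```text
time: 30.15
eef_pos: [0.5572, -0.1478, 0.102]
tcp_rot: [0.084, 0.968, -0.023, 0.236]
contact_force: [-1.6, 1.2, -1.3]
opening: -0.004
finger_force: 0.8
```

Request:
jog_arm(deltas="0.15 -0.03 0 0 0 0;0.15 -0.03 0 0 0 0;0.1 -0.02 0 0 0 0;0.1 -0.02 0 0 0 0;0 0 0 0 0 0")

```text
time: 30.78
eef_pos: [0.5596, -0.1481, 0.1015]
tcp_rot: [0.08, 0.971, -0.02, 0.226]
contact_force: [-64.0, 3.3, 46.7]
opening: -0.001
finger_force: 32.1
```

The force rose to 64 N against the stop, so the drawer is home. I'll back off.

Request:
jog_arm(deltas="-0.5 0.09 0 0 0 0;-1 0.17 0 0 0 0;-1 0.17 0 0.1 0.5 0;-1 0.17 0.5 0.1 0.5 0;-0.5 0.1 1 0.1 0.5 0;-0.5 0.1 1 0.1 0.5 0;0 0.5 1 0.1 0.5 0;0 1 0.5 0.1 0.5 0;0 1 0 0 0 0;0 1 0 0 0 0;0 1 0 0 0 0;0 1 0 0 0 0;0 0 0 0 0 0")

```text
time: 32.4
eef_pos: [0.4778, -0.023, 0.1829]
tcp_rot: [0.085, 0.992, -0.006, 0.087]
contact_force: [-0.3, -0.1, 0.2]
opening: 0.006
finger_force: 0.0
```

```bash
python3 - <<'E'
from m import *
S=cam("scene");T=cam("top")
a=cv2.resize(S["color"][110:300,220:460],None,fx=2.5,fy=2.5,interpolation=cv2.INTER_CUBIC)[:, :600]
b=cv2.resize(T["color"][160:240,270:390],None,fx=1.6,fy=1.6)
a[:b.shape[0],-b.shape[1]:]=b
cv2.imwrite("pics/end.png",a)
# expected flush panel edge end points
E
```

```text
t 32.4 p [ 0.4778 -0.023   0.1829] toolz [ 0.173 -0.028 -0.985] yaw_y -0.172 ytilt 0.002 open 0.006 F [-0.3 -0.1  0.2] 0.0 q [-0.27 -0.18  2.2   0.02  0.95 -1.68]
```

View pics/end.png

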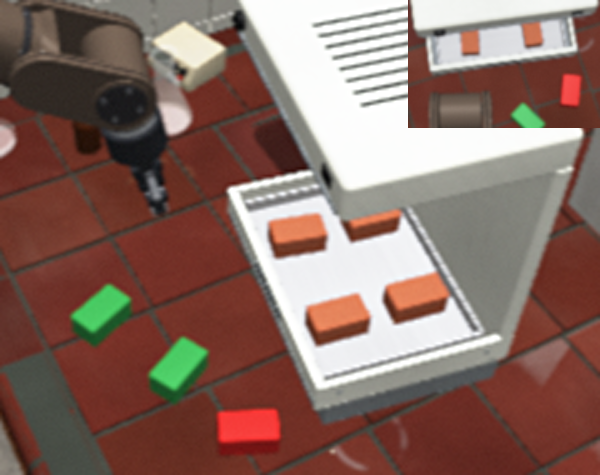

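The drawer front is flush with the side walls, the four bars lie separate and flat, and the bystanders stand as before.

```bash
python3 -c "
from h import *
print(ctrl.sign_off())"
```

```text
the job is handed in; nothing more can be done
None
```

The four bars lie flat and apart, one about the middle of each quarter, the drawer is pushed home against its stop, and the job was handed in at about 32 s; the fingertips briefly pressed the drawer front with roughly 80 N in all (64 N forward) at the stop, under the 120 N wrist limit but over the 40 N limit if that counts the fingers.

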